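# Serve the oat biscuit with the spatula

## Task

The oat biscuit on the baking sheet is still hot: do not touch it with the gripper, but slide the spatula under it, against the sheet's raised edge, lift it off and let it slide gently, right way up, into the saucer on the turntable tray, so that it lies flat in the well. Then lay the spatula flat on the table, and leave the saucer and everything else standing where they are.

Things in the scene. Friction and masses are not known exactly. Their poses are not given: they have to be found in the camera images.
- spatula: Loose spatula, 135 g, lying flat on the table, stable on its blade. Origin: centre of the blade's underside; +x from handle to front edge, +z up. Steel blade 90 long (x -45 to +45), 75 wide, 2 thick. A neck rises from its rear edge to a level black handle bar: 100 long (x -173 to -73), 20 wide (y), 26 high (z 43 to 69 over the blade's underside). Balance point at about x = -22
- spatula_grip (a point): A good place to grip the spatula across its 20 wide handle: on the handle's centre line at x = -95, z = 56 in the spatula's frame. Free space all round
- spatula_tip (a point): Middle of the blade's front edge, on the underside (x = +45, z = 0 in the spatula's frame)
- biscuit: Loose hard oat biscuit, 78 in diameter, 14 thick, about 45 g, flat on the sheet. Origin: centre of its underside, +z up. The underside is flat to radius 28, then slopes up to 4.5 high at radius 37, so a 2 thick blade flat on the sheet gets under; pushed, it slides to the raised edge. It slides off the blade sloped 24 to 33 degrees
- sheet: Dark steel baking sheet fixed to the table, 190 long (x) x 170 wide (y) x 3 thick, origin: centre of its underside. Flat and open on three sides; at its +x end a raised edge 4 thick and 18 high (above the table) runs along the whole width, its inner face at x = +95
- turntable: Round grey plastic turntable tray, 280 in diameter, 20 high, its pivot fixed to the table; stiff to turn. Origin: centre of its underside. Carries the saucer and, on the side away from it, the orange pump bottle (56 in diameter, 170 high, 130 or more from the saucer's centre) and a round steel compact mirror (70 in diameter, 13 high)
- saucer: Loose white ceramic saucer on the turntable, 220 g. Origin: centre of its underside, +z up. 148 in diameter at the rim, rim 18 high; the flat floor of its well is 5 above the underside and about 104 in diameter, then the side slopes up to the rim
- bottle: Empty orange pump bottle on the turntable, origin: centre of its underside; leave standing
- mirror: Round steel compact mirror on the turntable, origin: centre of its underside; leave alone
- hairbrush: Wooden hairbrush, 210 long and 26 high, lying across beyond the sheet, origin near its middle; leave alone
- mug: White mug, 92 high, 78 in diameter, origin: centre of its underside, at the table's far edge; leave alone
- jar: Amber jar with metal lid, 85 high, 66 in diameter, origin: centre of its underside, beyond the sheet; leave alone
- teaspoon: Steel teaspoon, 140 long, below 30 high, lying beyond the spatula, origin at its middle; leave alone
Things that resemble listed ones, but are neither listed nor needed, are in the scene too. Of the things shaped like the saucer, the white one is meant.

How it is judged (in metres and radians):
On the way:
1. the biscuit is carried on the spatula's blade, lifted clear of the sheet (height (world z) of biscuit above 0.035 m and contact force between biscuit and spatula above 0.1 N and contact force between biscuit and sheet below 0.05 N and distance between biscuit and spatula below 0.035 m), for 0.3 s.
At the end, for the whole second after the job is handed in: The biscuit lies still, right way up and flat (within 7 degrees) in the saucer, centres within 30 mm; the saucer stands level within 40 mm of where it was; the spatula lies still on the table, blade down and level (within 9 degrees, at most 12 mm up) (horizontal distance between biscuit and saucer below 0.03 m and angle between biscuit's own z axis and vertical below 0.12 rad and z of biscuit in the frame of saucer between 0.002 and 0.012 m and linear speed of each of biscuit, spatula below 0.01 m/s and distance of saucer from where it was at the start of the episode below 0.04 m and angle between saucer's own z axis and vertical below 0.06 rad and height (world z) of spatula below 0.012 m and angle between spatula's own z axis and vertical below 0.15 rad); the robot touches nothing.
It fails at once if the gripper touches the hot biscuit (contact force between biscuit and the fingers above 0.3 N).
It fails at once if the biscuit falls on the table or is turned over (contact force between biscuit and table above 0.1 N or angle between biscuit's own z axis and vertical above 1.2 rad).
It fails at once if the biscuit is dropped or pressed hard into the saucer (over 15 N) (contact force between biscuit and saucer above 15 N).
It fails at once if another thing is shifted more than 40 mm or knocked over (distance of any of bottle, mirror, hairbrush, mug, jar, teaspoon from where it was at the start of the episode above 0.04 m or angle between any of bottle, mug, jar's own z axis and vertical above 0.5 rad).
It also fails if it takes over 69 s, if anything falls off the work surface, if the arm or the gripper's body presses on something with over 40 N, if the wrist force passes 120 N, or if a joint passes its speed limit or range.

## Robot

A 6-joint arm with a two-finger parallel gripper is mounted at the origin on the work surface. World frame = base frame: x ahead of the robot, y to its left, z up, the work surface at z = 0. Lengths are in m, angles in degrees, forces in N, time in s.
With the tool pointing down it reaches from about 0.325 to 0.9 m from the base axis. Payload 6.1 kg.
Tool frame: the origin (TCP) lies at the very end of the fingers, on their centre line; the grasp point (between the pads) lies 19 mm behind it (bot.tcp_to_grasp is the distance from the TCP to the grasp point, in m); z points along the fingers, y is the line along which they close (so a half turn about z gives the same grasp; the last joint's range is limited). The gripper opens to 85 mm and grips with 20 to 120 N. Pads are 22 mm wide; open, the fingers measure 114 mm over their backs; the gripper's body (76 mm by 85 mm) begins 54 mm behind the grasp point. The pads swing forward as they close: fully open they stand 13 mm farther back than shut.
Start: joints at [66.572, 12.628, 87.462, -0, 79.91, -7.225], TCP at [0.174, 0.6, 0.231] pointing down, gripper open.
Joint ranges: [-170.65, 170.65], [-52.31, 119.04], [5.05, 147.46], [-71.25, 251.25], [11.57, 151.72], [-153.62, 153.62]. Speed limits (degrees/s): [147.25, 147.25, 172.46, 180, 180, 180].

## Interface

Orientations are given as [roll, pitch, yaw] about the fixed x, y, z axes, in that order (R = Rz(yaw) Ry(pitch) Rx(roll)).
In Python, from cell import bot, get_image, camera_model, order gives the robot as it stands. The module is installed in compiled form; this text tells all that it offers.
- The arm moves only by the tool move_arm, never from a script. Its argument "increments" is a list that holds one entry, the list of rows, each a list of 7 numbers: the turn, a rotation vector about the tool's x, y, z in rad, then the shift along the tool's x, y, z in m, then the opening, from 0 (shut) to 1 (fully open). A call has 1 to 5 rows; each row is the pose to reach, as a shift and turn from the pose commanded when the call began, along the tool's axes at that moment; what a row does not reach only later rows make up. A row lasts 1/10 s, in which the tool goes at most 50 mm and 8.59 degrees, less where a joint would pass 70% of its speed; a pose out of reach is approached as far as the arm can. A call with a gripper value outside its range is refused whole. The fingers move at their own pace and stop on an object; "newtons" is the grip in N (left out, the last holds). Time passes only in rows, so rows that repeat a pose let the fingers close. It gives the time, the measured TCP pose, the force, the opening and the grip force at its end, in the units of the state.
- bot.observe(): the state, without advancing time (a new reading comes with each control period).
- get_image(name): name is "scene" or "top"; returns the picture (420x560x3 uint8, blue, green, red); there is no depth.
- camera_model(name): a dict with "fx", "fy", "cx", "cy" (pixels), "k1" (the pictures are not rectified: a ray, as slopes to the right and down, at radius r is drawn at 1 + k1 r^2 times it, then the intrinsics apply), "position" and "rotation" of the camera in the world. Camera axes: x right, y down, z forward; pixel columns grow to the right and rows downward; lengths in m; the calibration is good to about 2 mm. A picture is of the moment at which its call begins. camera_model takes no time and is no camera call.
- order.hand_in(): hands the job in; it is judged then, once.
The state is a dict: "clock": time; "joint_positions": joint angles; "qvel": joint speeds; "tau": joint torques, N m; "position": TCP position; "orientation": TCP orientation; "force": force on the tool from outside, world axes, zero at the start; "moment": the same for the moment, N m; "opening": finger opening in m; "gripper_force": force on a finger pad.
Only numpy, scipy, OpenCV 4.12 (cv2) and the standard library are available. Lean on these libraries where they do the work, as an engineer would, in place of code of your own. Each camera call takes 0.05 s, during which the arm holds its last target. There are 200 camera calls.

## Working session

There is one attempt and no reset: what is moved stays moved. The work goes in short steps, Python scripts to look and compute and a tool call to move; the robot and the scene stay as the last step left them, time stands still between calls to the robot, and variables do not carry over. Pictures are saved under pics/ and viewed, at most 10 in all, crops included, and the job is handed in when it is done.

Besides the shell and the picture viewer there is one more tool, called after "Request:" as name(argument=value, ...), one argument or row to a line, values as JSON. move_arm: Moves the arm, as the interface text tells. Its arguments: {"type":"object","properties":{"increments":{"type":"array"},"newtons":{"type":"number"}},"required":["increments"]}

```bash
mkdir -p pics
cat > h.py <<'E'
import numpy as np, cv2
from cell import bot,get_image,camera_model
from scipy.spatial.transform import Rotation as R
def ray(c,u,v):
    m=camera_model(c); p=np.array([(u-m['cx'])/m['fx'],(v-m['cy'])/m['fy']])
    s=p.copy()
    for _ in range(20): s=p/(1+m['k1']*(s@s))
    d=np.array(m['rotation'])@np.array([s[0],s[1],1.]); return np.array(m['position']),d/np.linalg.norm(d)
def onz(c,u,v,z):
    o,d=ray(c,u,v); return o+d*(z-o[2])/d[2]
def tri(u1,v1,u2,v2,a='top',b='scene'):
    o1,d1=ray(a,u1,v1);o2,d2=ray(b,u2,v2)
    t=np.linalg.lstsq(np.c_[d1,-d2],o2-o1,rcond=None)[0]
    p,q=o1+t[0]*d1,o2+t[1]*d2; return (p+q)/2,np.linalg.norm(p-q)
def proj(c,P):
    m=camera_model(c); q=np.array(m['rotation']).T@(np.array(P)-m['position']); s=q[:2]/q[2]; s=s*(1+m['k1']*(s@s))
    return s*[m['fx'],m['fy']]+[m['cx'],m['cy']]
E
python3 - <<'E'
from h import *
for n in('top','scene'):
    cv2.imwrite(f'pics/{n}0.png',cv2.resize(get_image(n),None,fx=1.42,fy=1.42,interpolation=cv2.INTER_CUBIC)); m=camera_model(n);print(n,m['position'],np.round(m['rotation'],3).tolist(),m['fx'],m['k1'])
s=bot.observe();print(s, bot.tcp_to_grasp)
E
```

```text
top [0.35760978 0.02958114 1.2777158 ] [-171.806, -0.015, -90.438] 458.0154018201356 0.032677419879171984
scene [ 1.38723459 -0.65698871  0.75980637] [-122.213, -0.405, 51.653] 454.1169258271951 -0.06681011583318901
{'clock': 0.1, 'joint_positions': array([ 6.65718046e+01,  1.26713343e+01,  8.75194193e+01, -9.19566540e-04,
        7.99101357e+01, -7.22521324e+00]), 'qvel': array([ 0.06777655,  0.02000001, -0.1813379 ,  0.02712172, -0.01775519,
        0.01132805]), 'tau': array([ 9.99274889e-04, -4.98240495e+01, -3.90551984e+01, -6.08093910e-05,
        5.65037451e-03, -3.09106520e-05]), 'position': array([0.174193  , 0.59966653, 0.23030009]), 'orientation': array([-1.79899798e+02, -1.17909535e-02,  1.63797169e+02]), 'force': array([ 0.09519312, -0.14887582, -0.89550765]), 'moment': array([0.02751958, 0.0233098 , 0.04489792]), 'gripper_force': 0.0, 'opening': 0.08530119893066689} 0.0187
```

View pics/top0.png

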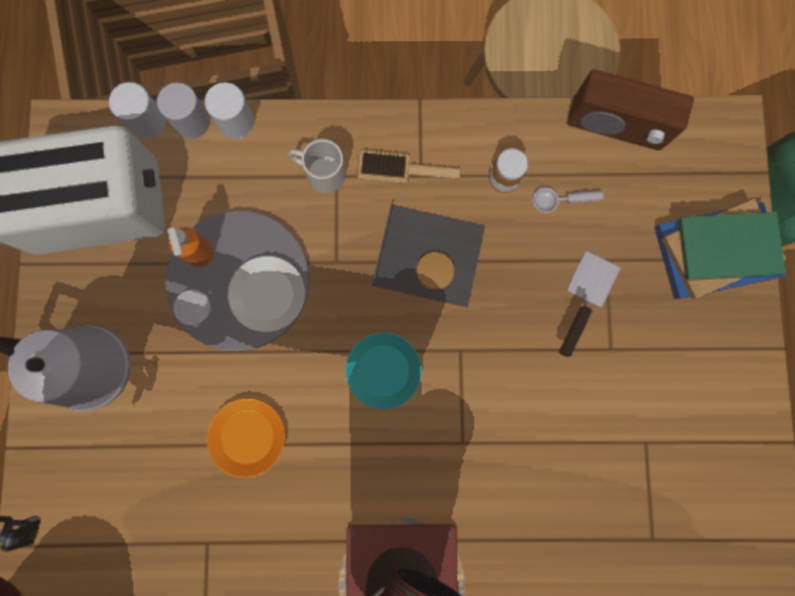

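View pics/scene0.png

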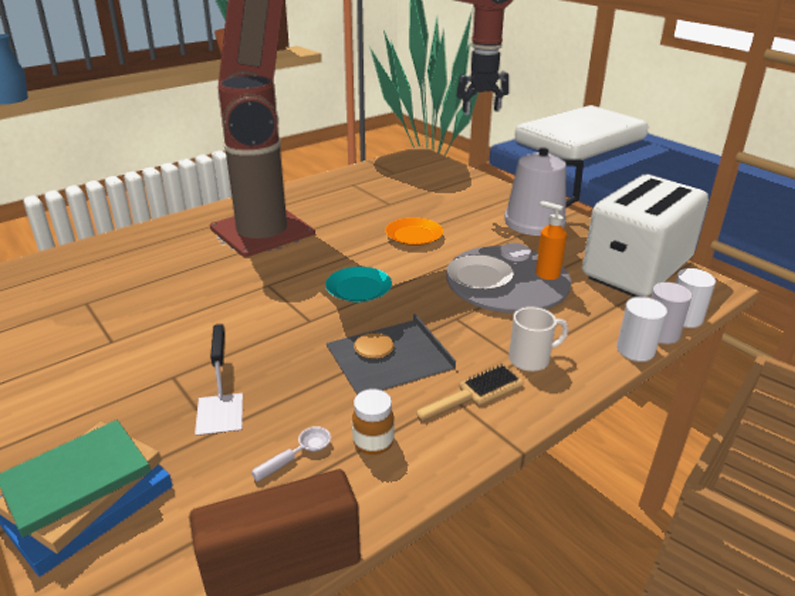

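The top view has the white saucer at (265,293), a teal dish at (384,370) and an orange one at (246,438), in 1.42x pixels. The white one on the grey turntable is the one meant. The sheet is at (430,255) with its raised edge on the left (+y) side, the biscuit at (435,270), and the spatula blade at (594,278) with its handle end at (567,352).

```bash
sed -i "s/np.array(m\['rotation'\])/R.from_euler('xyz',m['rotation'],degrees=True).as_matrix()/" h.py
cat > meas.py <<'E'
from h import *
k=1.42
def seg(im,box,f):
    x0,y0,x1,y1=[int(b/k) for b in box]
    hsv=cv2.cvtColor(im,cv2.COLOR_BGR2HSV).astype(int); m=f(hsv[...,0],hsv[...,1],hsv[...,2]); w=np.zeros_like(m);w[y0:y1,x0:x1]=1
    m=(m&w).astype(np.uint8); c=cv2.findContours(m,cv2.RETR_EXTERNAL,cv2.CHAIN_APPROX_NONE)[0]
    return max(c,key=cv2.contourArea)
def cen(c): M=cv2.moments(c); return np.array([M['m10'],M['m01']])/M['m00']
def quad(c): return cv2.boxPoints(cv2.minAreaRect(c))
E
python3 - <<'E'
from meas import *
np.set_printoptions(precision=4,suppress=True)
T=get_image('top');S=get_image('scene')
pale=lambda h,s,v:(s<60)&(v>120); black=lambda h,s,v:(v<60); tan=lambda h,s,v:(s>90)&(v>110); dark=lambda h,s,v:(s<60)&(v<110)
reg={'blade':((560,245,625,310),(185,385,250,440),pale),'handle':((555,295,600,365),(205,320,230,368),black),
'bis':((408,245,462,295),(348,328,400,362),tan),'sauc':((222,245,305,338),(442,248,518,295),lambda h,s,v:(s<45)&(v>125)),'sheet':((368,198,490,310),(320,310,460,395),dark)}
O={}
for n,(a,b,f) in reg.items():
    for cam,im,box in(('top',T,a),('scene',S,b)):
        c=seg(im,box,f);O[n,cam]=c;print(n,cam,cv2.contourArea(c),cen(c),cv2.boundingRect(c))
    print(n,'tri',tri(*cen(O[n,'top']),*cen(O[n,'scene'])))
for n,z in(('blade',.002),('handle',.069),('sheet',.003)):
    Q=np.array([onz('top',*p,z)[:2] for p in quad(O[n,'top'])]);print(n,'top quad',Q.tolist(),np.linalg.norm(np.diff(Q,axis=0),axis=1))
for n,z in(('bis',.012),('sauc',.018)):
  for cam in('top','scene'):
    P=np.array([onz(cam,*p[0],z)[:2] for p in O[n,cam]],np.float32);print(n,cam,cv2.fitEllipse(P))
V=[]
for im,cam in((T,'top'),(S,'scene')):
    d=im.copy()
    for (n,c),q in O.items():
        if c==cam: cv2.drawContours(d,[q],-1,(0,0,255) if n!='sheet' else (255,0,255),1)
    V.append(d[130:260,100:450] if cam=='top' else d[160:310,120:400])
V=[cv2.resize(v,(790,int(v.shape[0]*790/v.shape[1]))) for v in V]
V[1]=cv2.resize(V[1],None,fx=.7,fy=.7);V[1]=cv2.copyMakeBorder(V[1],0,0,0,790-V[1].shape[1],0)
cv2.imwrite('pics/seg.png',np.vstack(V)[:600])
E
```

```text
blade top 784.0 [418.3206 195.4819] (399, 177, 38, 39)
blade scene 788.5 [154.219  290.9577] (137, 271, 34, 35)
blade tri (array([ 0.5711, -0.3874,  0.0024]), np.float64(0.003219220466737736))
handle top 227.0 [404.8678 232.5073] (395, 216, 21, 34)
handle scene 61.0 [154.1831 245.7158] (149, 229, 9, 28)
handle tri (array([ 0.4635, -0.3305,  0.0475]), np.float64(0.0013479284678801664))
bis top 438.5 [307.1988 189.0027] (293, 177, 27, 26)
bis scene 353.0 [262.8546 243.0453] (249, 235, 28, 17)
bis tri (array([ 0.5897, -0.0745,  0.0137]), np.float64(0.00398991037533912))
sauc top 1783.0 [183.9573 204.9792] (161, 180, 50, 53)
sauc scene 847.0 [337.6356 190.1926] (315, 175, 47, 29)
sauc tri (array([0.5402, 0.2616, 0.0378]), np.float64(0.013319104295470943))
sheet top 3816.5 [301.6416 179.7197] (263, 144, 78, 72)
sheet scene 2326.5 [277.5103 251.9114] (230, 221, 91, 56)
sheet tri (array([ 0.6232, -0.0565, -0.0051]), np.float64(0.006190030469439336))
blade top quad [[0.5466351109317882, -0.32867106409779095], [0.62905319266564, -0.37127210648168313], [0.5939129056954393, -0.44010299696117045
[... 257 characters left out ...]
] [0.0974 0.0198 0.0973]
sheet top quad [[0.5612430856253398, 0.05481960826643581], [0.7256163168224568, 0.01721580938265929], [0.679580789848153, -0.17302855224929972], [0.516853210138986, -0.13235257305319442]] [0.1686 0.1957 0.1677]
bis top ((0.590967059135437, -0.07261927425861359), (0.061299752444028854, 0.07653429359197617), 146.24375915527344)
bis scene ((0.5861563682556152, -0.07428961247205734), (0.0741458460688591, 0.07474633306264877), 94.2809829711914)
sauc top ((0.5477907061576843, 0.27010577917099), (0.12206844240427017, 0.14878793060779572), 69.48714447021484)
sauc scene ((0.5101888179779053, 0.28224095702171326), (0.14072218537330627, 0.16526007652282715), 63.812217712402344)
```

View pics/seg.png

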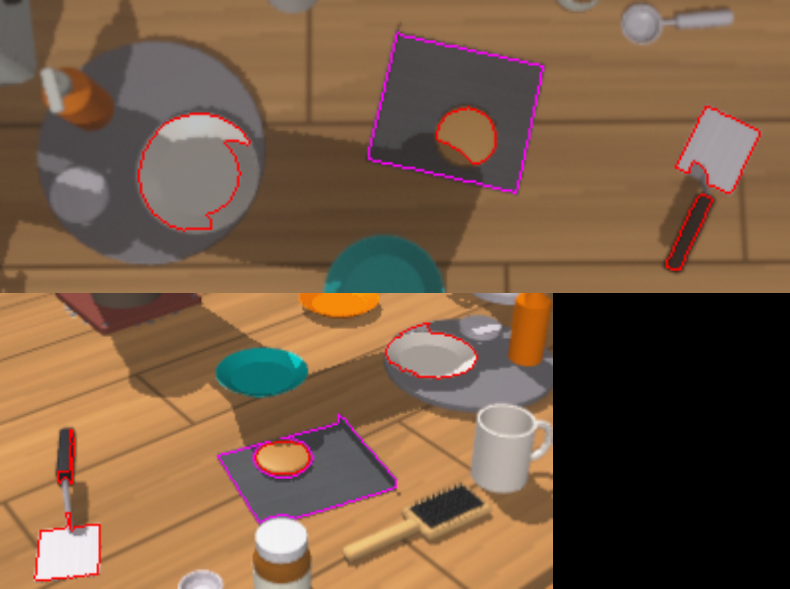

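The crops confirm the white saucer, the biscuit near the sheet's lower-right part, the raised edge on the +y side and the spatula outline. The saucer's mask breaks in shadow, so I'll refine it and check the handle height while planning the first moves.

```bash
cat >> h.py <<'E'
def down(yaw,pitch=0): # tool down, x axis along yaw; pitch>0: blade tip down (rotation about spatula +y)
    return R.from_euler('z',yaw,degrees=True)*R.from_euler('y',pitch,degrees=True)*R.from_euler('x',180,degrees=True)
def plan(wps,start=None):
    s=bot.observe(); p,r=(s['position'],R.from_euler('xyz',s['orientation'],degrees=True)) if start is None else start
    for q,yaw,pit in wps:
        q=np.array(q); t=down(yaw,pit); d=r.inv()*t
        print(np.round(d.as_rotvec(),3),np.round(r.inv().apply(q-p),4),'rows',round(max(np.linalg.norm(q-p)/.05,np.degrees(d.magnitude())/8.59),1)); p,r=q,t
E
python3 - <<'E'
from meas import *
np.set_printoptions(precision=4,suppress=True)
T=get_image('top');S=get_image('scene')
f=lambda a:(lambda h,s,v:a(h,s,v))
# handle ends: extreme contour points along handle in each view
ht=seg(T,(555,295,600,365),lambda h,s,v:v<60)[:,0];hs=seg(S,(205,320,230,368),lambda h,s,v:v<60)[:,0]
for nm,(a,b) in {'rear':(ht[ht[:,1]>=ht[:,1].max()-1].mean(0),hs[hs[:,1]<=hs[:,1].min()+1].mean(0)),'front':(ht[ht[:,1]<=ht[:,1].min()+1].mean(0),hs[hs[:,1]>=hs[:,1].max()-1].mean(0))}.items(): print(nm,a,b,tri(*a,*b))
bs=seg(S,(185,385,250,440),lambda h,s,v:(s<60)&(v>120)); Q=np.array([onz('scene',*p[0],.002)[:2] for p in cv2.approxPolyDP(bs,3,True)]);print('blade scene',Q)
# saucer
for thr in(60,):
    g=T[:,:,:].astype(int); hsv=cv2.cvtColor(T,cv2.COLOR_BGR2HSV)
print('row206 V',hsv[206,155:222,2]);print('col188 V',hsv[174:240,188,2])
print('saucer guess',onz('top',187.7,206.3,.038))
for n,u,v,z in(('ttable',237,280,.02),('bottletop',178,240,.19),('bottle base',200,255,.02),('mirror',192,307,.033),('teal',384,370,.02)): print(n,onz('top',u/1.42,v/1.42,z))
s=bot.observe()
w=[((.236,.41,.23),125.6,0),((.30,.22,.23),87.3,0),((.36,.03,.23),49.1,0),((.425,-.155,.23),10.8,0),((.4865,-.338,.15),-27.4,0),((.4865,-.338,.037),-27.4,0)]
plan(w)
E
```

```text
rear [398.375 248.625] [155.2 229.4] (array([ 0.42  , -0.3057,  0.0639]), np.float64(0.0005787017116945854))
front [411.5 216.5] [153.     255.4286] (array([ 0.5053, -0.3508,  0.0519]), np.float64(0.00494612338857276))
blade scene [[ 0.5471 -0.3348]
 [ 0.536  -0.3677]
 [ 0.4999 -0.3588]
 [ 0.5265 -0.3741]
 [ 0.5117 -0.3995]
 [ 0.5859 -0.44  ]
 [ 0.6253 -0.3773]]
row206 V [ 77  77  78  77  81 103 131 135 135 136 135 134 134 134 134 134 132 132
 133 134 132 133 133 133 133 134 133 133 132 132 133 133 133 133 134 133
 133 133 133 133 133 133 133 134 134 133 133 133 132 133 133 126 116 115
 115 115 115 117 115 105  80  75  93  95  95  94  95]
col188 V [113 113 106  84  80  92 137 189 195 195 194 193 193 193 192 190 178 140
 133 133 133 133 133 133 133 134 134 133 133 134 133 133 133 133 132 134
 134 134 133 133 133 133 133 133 132 133 133 134 134 133 134 131 127 127
 127 128 128 127 125 112  85  79  82  80  81  81]
saucer guess [0.5408 0.2566 0.038 ]
ttable [0.5695 0.318  0.02  ]
bottletop [0.6106 0.3808 0.19  ]
bottle base [0.6198 0.3916 0.02  ]
mirror [0.5153 0.3999 0.033 ]
teal [0.3921 0.0317 0.02  ]
[-0.001  0.     0.667] [-0.1122 -0.1652  0.001 ] rows 4.4
[ 0.    -0.     0.668] [-0.1917 -0.0586 -0.    ] rows 4.5
[ 0.    -0.     0.667] [-0.187   0.0689  0.    ] rows 4.4
[ 0.    -0.     0.668] [-0.0973  0.1703  0.    ] rows 4.5
[-0.    -0.     0.667] [0.0261 0.1913 0.08  ] rows 4.4
[0. 0. 0.] [ 0.    -0.     0.113] rows 2.3
```

The saucer diameter comes out as 54.3 px (148 mm), centred at about (0.540, 0.257). The handle height triangulates to 0.052–0.064, which agrees with 43–69 mm. The grip point is at about (0.486, -0.339), so I'm moving now.

Request:
move_arm(
  increments=[
    [[0,0,0.667,-0.112,-0.165,0,1],[0,0,0.667,-0.112,-0.165,0,1],[0,0,0.667,-0.112,-0.165,0,1],[0,0,0.667,-0.112,-0.165,0,1],[0,0,0.667,-0.112,-0.165,0,1]],
  ],
)

```text
clock: 0.8
position: [0.2368, 0.406, 0.2306]
orientation: [-179.9, 0.1, 125.1]
force: [-1.4, 1.8, -0.8]
opening: 0.0853
gripper_force: 0.0
```

Request:
move_arm(
  increments=[
    [[0,0,0.667,-0.192,-0.059,0,1],[0,0,0.667,-0.192,-0.059,0,1],[0,0,0.667,-0.192,-0.059,0,1],[0,0,0.667,-0.192,-0.059,0,1],[0,0,0.667,-0.192,-0.059,0,1]],
  ],
)

```text
clock: 1.3
position: [0.3017, 0.2152, 0.2315]
orientation: [179.9, 0.1, 86.6]
force: [0.0, 1.9, -0.1]
opening: 0.0854
gripper_force: 0.0
```

Request:
move_arm(
  increments=[
    [[0,0,0.667,-0.187,0.069,0,1],[0,0,0.667,-0.187,0.069,0,1],[0,0,0.667,-0.187,0.069,0,1],[0,0,0.667,-0.187,0.069,0,1],[0,0,0.667,-0.187,0.069,0,1]],
  ],
)

```text
clock: 1.8
position: [0.3612, 0.0242, 0.2317]
orientation: [179.8, 0.0, 48.3]
force: [0.6, 1.6, 0.7]
opening: 0.0851
gripper_force: 0.0
```

Request:
move_arm(
  increments=[
    [[0,0,0.667,-0.097,0.17,0,1],[0,0,0.667,-0.097,0.17,0,1],[0,0,0.667,-0.097,0.17,0,1],[0,0,0.667,-0.097,0.17,0,1],[0,0,0.667,-0.097,0.17,0,1]],
  ],
)

```text
clock: 2.3
position: [0.4259, -0.1593, 0.2312]
orientation: [179.9, 0.0, 10.4]
force: [-0.4, 0.3, -0.1]
opening: 0.0857
gripper_force: 0.0
```

Request:
move_arm(
  increments=[
    [[0,0,0.67,0.026,0.187,0.1,1],[0,0,0.67,0.026,0.187,0.1,1],[0,0,0.67,0.026,0.187,0.1,1],[0,0,0.67,0.026,0.187,0.1,1],[0,0,0.67,0.026,0.187,0.1,1]],
  ],
)

```text
clock: 2.8
position: [0.4851, -0.3359, 0.1274]
orientation: [-180.0, 0.2, -27.9]
force: [0.3, 1.3, 0.1]
opening: 0.0853
gripper_force: 0.0
```

Run:
```python
from h import *
s=bot.observe();print(s['position'],s['orientation'])
plan([((.486,-.339,.037),-28,0)])
```

```text
[ 0.48512804 -0.33590621  0.12742435] [-179.98699934    0.22633428  -27.89327193]
[-0.     0.004  0.002] [0.0026 0.0023 0.0904] rows 1.8
```

Request:
move_arm(
  increments=[
    [[0,0,0,0.002,0.002,0.045,1],[0,0,0,0.002,0.002,0.09,1],[0,0,0,0.002,0.002,0.09,1],[0,0,0,0.002,0.002,0.09,1],[0,0,0,0.002,0.002,0.09,1]],
  ],
)

```text
clock: 3.3
position: [0.4886, -0.3372, 0.0443]
orientation: [179.9, -0.2, -27.4]
force: [-0.2, -0.2, 0.1]
opening: 0.0857
gripper_force: 0.0
```

Run:
```python
from h import *
s=bot.observe();print(s['position'],s['orientation'],s['force'])
im=get_image('scene')[180:320,100:240]; t=get_image('top')[150:290,340:480]
cv2.imwrite('pics/g.png',cv2.resize(np.hstack([im,t]),(800,400)))
```

```text
[ 0.48861258 -0.33719752  0.04427406] [179.93613879  -0.23948407 -27.44039123] [-0.20919795 -0.22745393  0.13122483]
```

View pics/g.png

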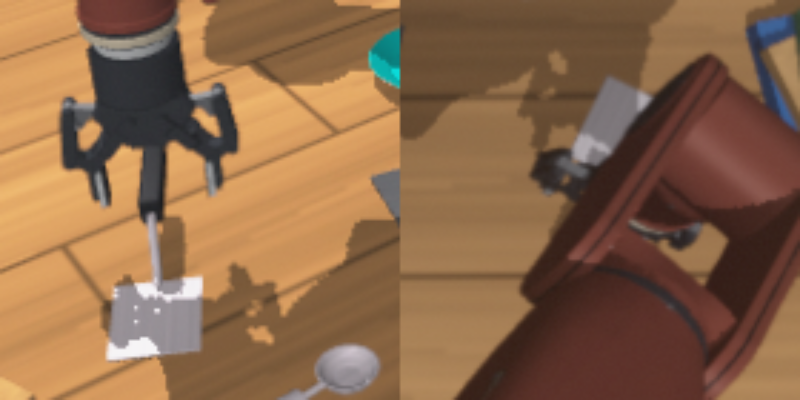

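The fingers straddle the handle evenly, at about (155,185) in the crop. I'll go down a little and close.

Request:
move_arm(
  increments=[
    [[0,0,0,0,0,0.006,1],[0,0,0,0,0,0.006,0],[0,0,0,0,0,0.006,0],[0,0,0,0,0,0.006,0],[0,0,0,0,0,0.006,0]],
  ],
  newtons=100,
)

```text
clock: 3.9
position: [0.487, -0.336, 0.0354]
orientation: [180.0, -0.0, -27.5]
force: [0.3, 0.4, -0.3]
opening: 0.0281
gripper_force: 0.2
```

Request:
move_arm(
  increments=[
    [[0,0,0,0,0,0,0],[0,0,0,0,0,0,0],[0,0,0,0,0,0,0],[0,0,0,0,0,0,0],[0,0,0,0,0,0,0]],
  ],
)

```text
clock: 4.4
position: [0.487, -0.3363, 0.0356]
orientation: [180.0, -0.0, -27.5]
force: [-1.5, -2.1, 1.6]
opening: 0.0188
gripper_force: 98.0
```

Request:
move_arm(
  increments=[
    [[0,0,0,0,0,-0.02,0],[0,0,0,0,0,-0.05,0],[0,0,0,0,0,-0.08,0],[0,0,0,0,0,-0.08,0],[0,0,0,0,0,-0.08,0]],
  ],
)

```text
clock: 4.9
position: [0.4871, -0.3357, 0.1153]
orientation: [-180.0, -0.0, -27.4]
force: [0.6, 0.3, -1.2]
opening: 0.0188
gripper_force: 97.7
```

Request:
move_arm(
  increments=[
    [[0,0,-0.13,0,0,0,0],[0,0,-0.26,0,0,0,0],[0,0,-0.39,0,0,0,0],[0,0,-0.52,0,0,0,0],[0,0,-0.65,0,0,0,0]],
  ],
)

```text
clock: 5.4
position: [0.4856, -0.3346, 0.1125]
orientation: [-179.8, 0.2, 10.1]
force: [-0.4, -0.2, -1.3]
opening: 0.0186
gripper_force: 97.7
```

Request:
move_arm(
  increments=[
    [[0,0,-0.13,0,0,0,0],[0,0,-0.26,0,0,0,0],[0,0,-0.39,0,0,0,0],[0,0,-0.52,0,0,0,0],[0,0,-0.65,0,0,0,0]],
  ],
)

```text
clock: 5.9
position: [0.4857, -0.3346, 0.1125]
orientation: [-179.7, -0.0, 47.3]
force: [0.3, -0.6, -2.2]
opening: 0.0187
gripper_force: 97.7
```

Run:
```python
from h import *
s=bot.observe();print(s['position'],s['orientation'],s['force'],s['moment'],s['joint_positions'])
plan([((.542,-.263,.10),76.5,0)])
```

```text
[ 0.48565117 -0.33460936  0.11252554] [-1.79739577e+02 -1.87455449e-03  4.73449815e+01] [ 0.32516489 -0.64043289 -2.21971344] [-0.08212194  0.07574692 -0.01242009] [-4.22274961e+01  1.44721486e+01  9.86439587e+01  4.14293178e-03
  6.71442950e+01  4.25900344e-01]
[-0.004 -0.001 -0.509] [ 0.0908 -0.007   0.0126] rows 3.4
```

Request:
move_arm(
  increments=[
    [[0,0,-0.13,0.02,-0.002,0,0],[0,0,-0.26,0.05,-0.004,0,0],[0,0,-0.39,0.08,-0.006,0,0],[0,0,-0.5,0.091,-0.007,0,0],[0,0,-0.5,0.091,-0.007,0,0]],
  ],
)

```text
clock: 6.4
position: [0.5434, -0.2622, 0.1127]
orientation: [-179.8, -0.1, 75.9]
force: [0.1, 0.1, -1.5]
opening: 0.019
gripper_force: 97.7
```

Run:
```python
from meas import *
np.set_printoptions(precision=4,suppress=True)
S=get_image('scene');T=get_image('top');s=bot.observe();print(s['position'],s['orientation'],s['joint_positions'])
P=s['position'];r=R.from_euler('xyz',s['orientation'],degrees=True)
# predicted blade corners (tool frame: x=spatula x, z down), TCP at spatula (-.095,0,.0356)
C=np.array([[.045,.0375],[.045,-.0375],[-.045,-.0375],[-.045,.0375]])
W=[P+r.apply([x+.095,-y,.0356]) for x,y in C]
print('pred world',np.array(W));
for cam,im,nm in(('scene',S,'b'),('top',T,'c')):
    q=np.array([proj(cam,w) for w in W]);print(cam,q)
    d=cv2.resize(im,None,fx=3,fy=3)
    cv2.polylines(d,[np.int32(q*3)],True,(0,0,255),1)
    c=(q.mean(0)*3).astype(int); x=max(c[0]-195,0);y=max(c[1]-195,0); globals()[nm]=d[y:y+390,x:x+390];print(cam,'crop origin',x,y)
cv2.imwrite('pics/held.png',np.hstack([b,c if c.ndim==3 else globals()['c']]))
```

```text
[ 0.5428 -0.264   0.1135] [-179.8303   -0.0335   75.5472] [-33.4111  16.1004  96.5396  -0.0254  67.5313 -18.9487]
pred world [[ 0.5413 -0.1191  0.0781]
 [ 0.6139 -0.1378  0.0778]
 [ 0.5915 -0.2249  0.0778]
 [ 0.5188 -0.2062  0.078 ]]
scene [[238.9884 221.129 ]
 [248.949  236.5576]
 [214.7718 245.1105]
 [206.2456 228.8699]]
scene crop origin 486 503
top [[326.8816 202.8373]
 [333.2152 175.9244]
 [366.2085 183.929 ]
 [360.1348 210.9972]]
top crop origin 844 385
```

View pics/held.png

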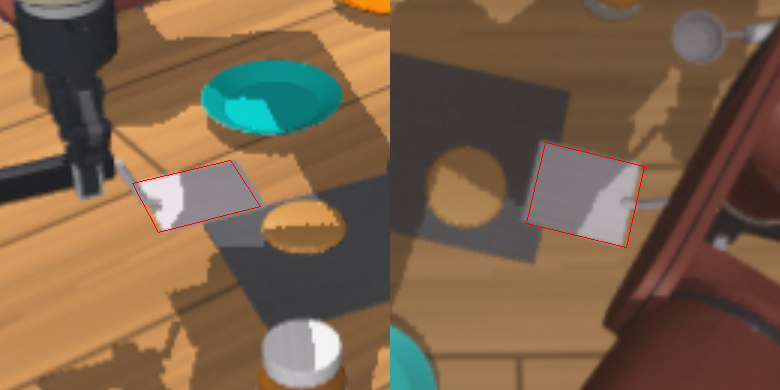

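The held blade matches the prediction within about 3 mm, with the tip about 144 mm ahead of the TCP. It is parallel to the sheet and lines up with the biscuit, which is at about (467,187) in the crop. I'm descending just in front of the biscuit.

Request:
move_arm(
  increments=[
    [[0,0,-0.017,-0.01,0,0.02,0],[0,0,-0.017,-0.01,0,0.045,0],[0,0,-0.017,-0.01,0,0.067,0],[0,0,-0.017,-0.01,0,0.067,0],[0,0,-0.017,-0.01,0,0.067,0]],
  ],
)

```text
clock: 7.0
position: [0.5404, -0.2747, 0.0478]
orientation: [-179.9, -0.0, 76.5]
force: [0.8, 0.8, -0.4]
opening: 0.0188
gripper_force: 97.8
```

Run:
```python
from h import *
s=bot.observe();print(s['position'],s['orientation'],s['force'],s['moment'])
```

```text
[ 0.54038518 -0.27466081  0.04776328] [-1.79899968e+02 -2.98579655e-02  7.65092317e+01] [ 0.76053657  0.80635407 -0.40446611] [-0.09994737  0.05949377 -0.00081797]
```

Request:
move_arm(
  increments=[
    [[0,0,0,0,0,0.004,0],[0,0,0,0,0,0.006,0],[0,0,0,0,0,0.006,0]],
  ],
)

```text
clock: 7.3
position: [0.5417, -0.2745, 0.0429]
orientation: [179.9, 0.0, 76.6]
force: [-0.3, 0.6, -1.4]
opening: 0.019
gripper_force: 97.8
```

Request:
move_arm(
  increments=[
    [[0,0,0,0,0,0.001,0],[0,0,0,0,0,0.0015,0],[0,0,0,0,0,0.0015,0]],
  ],
)

```text
clock: 7.6
position: [0.5414, -0.2742, 0.0409]
orientation: [180.0, 0.0, 76.7]
force: [0.4, 0.8, -2.1]
opening: 0.0189
gripper_force: 97.8
```

Request:
move_arm(
  increments=[
    [[0,0,0,0,0,0.001,0],[0,0,0,0,0,0.001,0],[0,0,0,0,0,0.001,0]],
  ],
)

```text
clock: 7.9
position: [0.5414, -0.2742, 0.0397]
orientation: [-180.0, -0.0, 76.6]
force: [0.5, 0.6, -1.3]
opening: 0.0188
gripper_force: 97.8
```

Request:
move_arm(
  increments=[
    [[0,0,0,0,0,0.001,0],[0,0,0,0,0,0.001,0],[0,0,0,0,0,0.001,0]],
  ],
)

```text
clock: 8.2
position: [0.5414, -0.2742, 0.0388]
orientation: [-180.0, -0.0, 76.7]
force: [-0.1, 0.1, -1.3]
opening: 0.019
gripper_force: 97.8
```

Request:
move_arm(
  increments=[
    [[0,0,0,0,0,0.001,0],[0,0,0,0,0,0.001,0],[0,0,0,0,0,0.001,0]],
  ],
)

```text
clock: 8.5
position: [0.5415, -0.2745, 0.0382]
orientation: [180.0, 0.0, 76.7]
force: [-1.7, -0.2, 1.0]
opening: 0.0189
gripper_force: 98.3
```

Request:
move_arm(
  increments=[
    [[0,0,0,0.008,0,0,0],[0,0,0,0.016,0,0,0],[0,0,0,0.024,0,0,0],[0,0,0,0.032,0,0,0],[0,0,0,0.04,0,0,0]],
  ],
)

```text
clock: 9.0
position: [0.5512, -0.2349, 0.0384]
orientation: [179.9, 0.0, 76.7]
force: [0.1, -3.1, 5.1]
opening: 0.0187
gripper_force: 98.8
```

Request:
move_arm(
  increments=[
    [[0,0,0,0.008,0,0,0],[0,0,0,0.016,0,0,0],[0,0,0,0.024,0,0,0],[0,0,0,0.032,0,0,0],[0,0,0,0.04,0,0,0]],
  ],
)

```text
clock: 9.5
position: [0.5605, -0.1964, 0.0386]
orientation: [179.9, 0.1, 76.7]
force: [-1.0, -4.4, 6.4]
opening: 0.0189
gripper_force: 98.9
```

Run:
```python
from h import *
s=bot.observe();print(s['position'],s['orientation'],s['force'],s['moment'])
a=get_image('scene')[160:300,190:350];b=get_image('top')[120:260,220:380]
cv2.imwrite('pics/p1.png',cv2.resize(np.hstack([a,b]),(800,350)))
```

```text
[ 0.56049455 -0.19643711  0.03863955] [1.79924572e+02 7.25830717e-02 7.66783025e+01] [-0.9767461  -4.37316849  6.37533502] [-0.54770403  0.36249605  0.08294497]
```

View pics/p1.png

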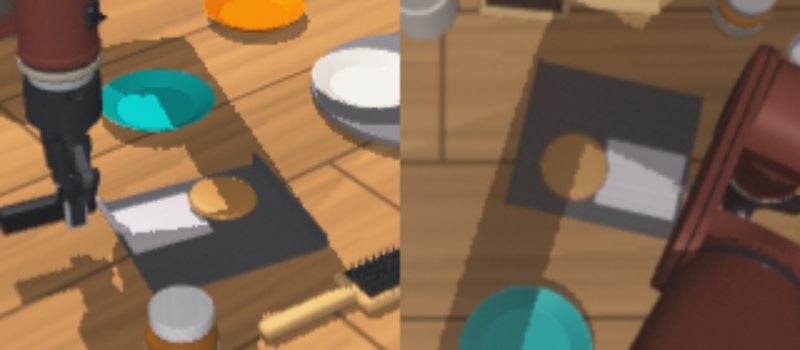

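The blade is flat on the sheet with its tip just under the biscuit, which is being pushed towards the raised edge. I'm carrying on.

Request:
move_arm(
  increments=[
    [[0,0,0,0.008,0,-0.0003,0],[0,0,0,0.016,0,-0.0003,0],[0,0,0,0.024,0,-0.0003,0],[0,0,0,0.032,0,-0.0003,0],[0,0,0,0.04,0,-0.0003,0]],
  ],
)

```text
clock: 10.1
position: [0.5695, -0.1572, 0.0386]
orientation: [180.0, 0.0, 76.7]
force: [-1.3, -3.2, 6.6]
opening: 0.0187
gripper_force: 98.9
```

Request:
move_arm(
  increments=[
    [[0,0,0,0.006,0,0,0],[0,0,0,0.012,0,0,0],[0,0,0,0.018,0,0,0],[0,0,0,0.024,0,0,0],[0,0,0,0.03,0,0,0]],
  ],
)

```text
clock: 10.6
position: [0.5764, -0.1282, 0.0386]
orientation: [180.0, 0.1, 76.7]
force: [-0.9, -4.9, 6.1]
opening: 0.0188
gripper_force: 99.0
```

Run:
```python
from h import *
s=bot.observe();print(s['position'],s['orientation'],s['force'],s['moment'])
a=get_image('scene')[160:300,190:350];b=get_image('top')[120:260,220:380]
cv2.imwrite('pics/p2.png',cv2.resize(np.hstack([a,b]),(800,350)))
```

```text
[ 0.57637212 -0.12818274  0.03863419] [1.79956838e+02 5.94065361e-02 7.66711783e+01] [-0.91499052 -4.86904283  6.06451753] [-0.58132492  0.23376072 -0.04924901]
```

View pics/p2.png

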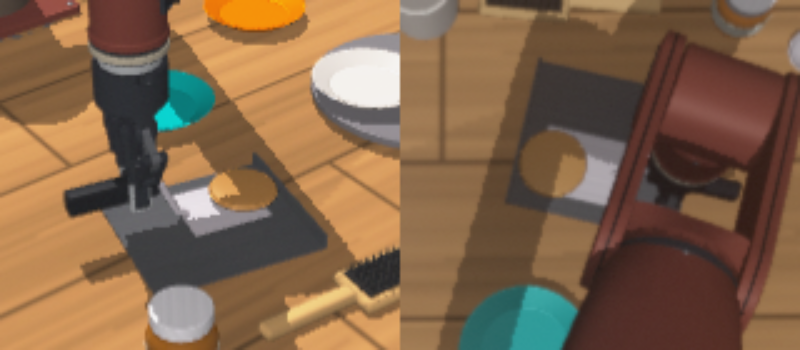

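The biscuit is against the raised edge with the blade halfway under. I'll push the last ~25 mm in gently, watching for contact with the edge.

Request:
move_arm(
  increments=[
    [[0,0,0,0.004,0,0,0],[0,0,0,0.008,0,0,0],[0,0,0,0.012,0,0,0],[0,0,0,0.016,0,0,0],[0,0,0,0.02,0,0,0]],
  ],
)

```text
clock: 11.2
position: [0.5809, -0.1087, 0.0386]
orientation: [180.0, 0.0, 76.7]
force: [-2.1, -5.2, 5.9]
opening: 0.0189
gripper_force: 99.0
```

Request:
move_arm(
  increments=[
    [[0,0,0,0.002,0,0,0],[0,0,0,0.004,0,0,0],[0,0,0,0.004,0,0,0]],
  ],
)

```text
clock: 11.5
position: [0.5819, -0.1045, 0.0386]
orientation: [180.0, 0.0, 76.7]
force: [-0.2, -3.8, 6.2]
opening: 0.0189
gripper_force: 99.0
```

Request:
move_arm(
  increments=[
    [[0,0,0,0,0,-0.002,0],[0,0,0,0,0,-0.006,0],[0,0,0,0,0,-0.012,0],[0,0,0,0,0,-0.02,0],[0,0.02,0,0,0,-0.028,0]],
  ],
)

```text
clock: 12.0
position: [0.5815, -0.1042, 0.0666]
orientation: [-180.0, -1.2, 76.7]
force: [-0.7, 0.0, -2.2]
opening: 0.0186
gripper_force: 97.9
```

Request:
move_arm(
  increments=[
    [[0,0.02,0,0,0,-0.01,0],[0,0.03,0,0,0,-0.02,0],[0,0.03,0,0,0,-0.03,0],[0,0.03,0,0,0,-0.04,0],[0,0.03,0,0,0,-0.045,0]],
  ],
)

```text
clock: 12.5
position: [0.582, -0.1062, 0.1128]
orientation: [179.9, -2.8, 76.6]
force: [0.9, 0.0, -2.4]
opening: 0.0187
gripper_force: 97.8
```

Run:
```python
from h import *
s=bot.observe();print(s['position'],s['orientation'],s['force'],s['moment'],s['joint_positions'])
a=get_image('scene')[130:270,190:350];b=get_image('top')[120:260,220:380]
cv2.imwrite('pics/p3.png',cv2.resize(np.hstack([a,b]),(800,350)))
plan([((.582,-.1,.14),76.7,-2),((.53,.06,.16),85,-2)])
```

```text
[ 0.58204366 -0.10615616  0.11276165] [179.88809748  -2.84910801  76.644665  ] [ 0.87822392  0.02904937 -2.39805372] [-0.21970017  0.04086188  0.02283976] [-19.59284593  14.36802169  98.79079646   3.08867741  67.06951715
  -7.44403619]
[ 0.002 -0.015 -0.001] [ 0.0072 -0.0014 -0.0273] rows 0.6
[ 0.005  0.    -0.145] [ 0.1444 -0.0874 -0.015 ] rows 3.4
```

View pics/p3.png

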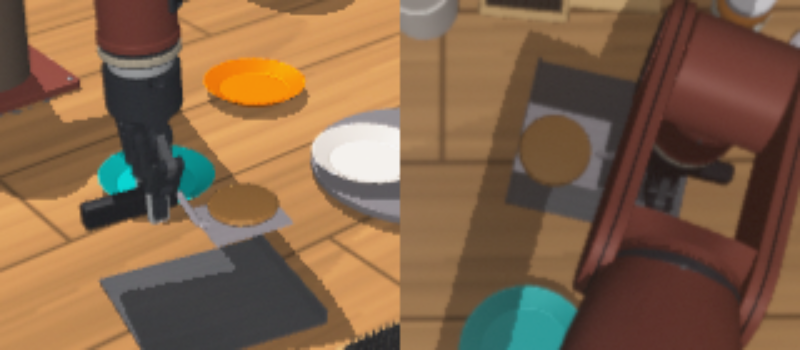

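The biscuit is flat on the blade and clear of the sheet. Next I'll work out the carry and the pour poses, keeping the tip fixed over the well.

```bash
cat > pour.py <<'E'
from h import *
C=np.array([.540,.257]);yaw=76.7;u=np.array([np.cos(np.radians(yaw)),np.sin(np.radians(yaw))])
def pose(tipx,tipz,pit):
    t=np.radians(pit); x=.142*np.cos(t)-.0356*np.sin(t); z=-.142*np.sin(t)-.0356*np.cos(t)
    return (*(C+(tipx-x)*u),tipz-z),yaw,pit
E
python3 - <<'E'
from pour import *
np.set_printoptions(suppress=True)
w=[pose(.012,.085,-2.8),pose(.012,.06,8),pose(.012,.034,18)]
print([np.round(x[0],4).tolist() for x in w]);plan(w)
E
```

```text
[[0.5097, 0.129, 0.1136], [0.5116, 0.1367, 0.115], [0.5142, 0.148, 0.1117]]
[ 0.002 -0.001 -0.001] [ 0.2117 -0.1247  0.009 ] rows 4.9
[ 0.    -0.188 -0.   ] [ 0.008  0.    -0.001] rows 1.3
[ 0.    -0.175  0.   ] [ 0.012  -0.      0.0016] rows 1.2
```

Request:
move_arm(
  increments=[
    [[0,0,0,0.01,-0.006,0,0],[0,0,0,0.03,-0.018,0.002,0],[0,0,0,0.055,-0.033,0.003,0],[0,0,0,0.08,-0.048,0.004,0],[0,0,0,0.105,-0.062,0.005,0]],
  ],
)

```text
clock: 13.1
position: [0.5437, 0.0126, 0.1104]
orientation: [-179.9, -2.9, 76.6]
force: [0.5, -0.4, -1.6]
opening: 0.0188
gripper_force: 97.8
```

Request:
move_arm(
  increments=[
    [[0,0,0,0.025,-0.015,0.001,0],[0,0,0,0.05,-0.03,0.002,0],[0,0,0,0.075,-0.045,0.003,0],[0,0,0,0.095,-0.057,0.004,0],[0,0,0,0.106,-0.063,0.004,0]],
  ],
)

```text
clock: 13.6
position: [0.5065, 0.1307, 0.1118]
orientation: [-179.9, -2.9, 76.8]
force: [-0.1, -0.7, -1.6]
opening: 0.0188
gripper_force: 97.9
```

Run:
```python
from pour import *
np.set_printoptions(suppress=True)
s=bot.observe();print(s['position'],s['orientation'],s['force'],s['joint_positions'])
a=get_image('scene')[80:240,220:400];b=get_image('top')[120:280,100:280]
cv2.imwrite('pics/p4.png',cv2.resize(np.hstack([a,b]),(800,356)))
plan([pose(.012,.06,8),pose(.012,.034,18),pose(.012,.033,22),pose(.012,.033,26),pose(.012,.033,30),pose(.012,.033,33)])
```

```text
[0.5064967  0.13070897 0.11175752] [-179.86882638   -2.85457598   76.76266532] [-0.14918192 -0.74801668 -1.62045557] [  4.03940848   4.77819653 109.86828918   3.05921465  64.66210726
  15.980697  ]
[-0.001 -0.19   0.002] [ 0.0075  0.0025 -0.0024] rows 1.3
[ 0.    -0.175  0.   ] [ 0.012  -0.      0.0016] rows 1.2
[ 0.   -0.07 -0.  ] [ 0.0031  0.     -0.0089] rows 0.5
[-0.   -0.07  0.  ] [ 0.0028 -0.     -0.0098] rows 0.5
[ 0.   -0.07 -0.  ] [ 0.0028  0.     -0.0098] rows 0.5
[-0.    -0.052  0.   ] [ 0.0021 -0.     -0.0074] rows 0.3
```

View pics/p4.png

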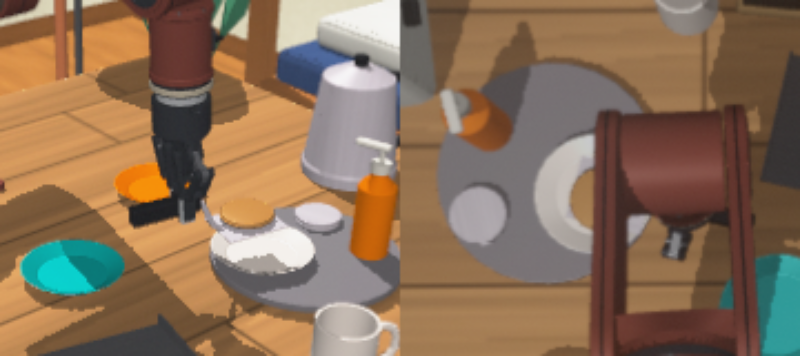

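The biscuit sits on the blade above the saucer's well. Now I'll tilt and lower with the tip held over the well.

Request:
move_arm(
  increments=[
    [[0,-0.06,0,0.002,0.001,0,0],[0,-0.12,0,0.004,0.002,-0.001,0],[0,-0.19,0,0.0075,0.0025,-0.002,0]],
  ],
)

```text
clock: 14.0
position: [0.5132, 0.1337, 0.1152]
orientation: [180.0, 8.2, 76.5]
force: [-0.1, 0.7, -2.4]
opening: 0.0185
gripper_force: 97.8
```

Request:
move_arm(
  increments=[
    [[0,-0.06,0,0.004,0,0.001,0],[0,-0.12,0,0.008,0,0.001,0],[0,-0.175,0,0.012,0,0.002,0],[0,-0.175,0,0.012,0,0.002,0]],
  ],
)

```text
clock: 14.4
position: [0.5154, 0.1468, 0.1103]
orientation: [-179.9, 18.1, 76.7]
force: [-0.3, 0.2, -2.2]
opening: 0.0189
gripper_force: 97.9
```

Run:
```python
from pour import *
np.set_printoptions(suppress=True)
s=bot.observe();print(s['position'],s['orientation'],s['force'],s['moment'],s['joint_positions'])
plan([pose(.012,.033,22),pose(.012,.032,25),pose(.012,.032,28),pose(.012,.032,31),pose(.012,.032,33)])
```

```text
[0.51539771 0.14681922 0.11026448] [-179.91037515   18.11086116   76.74575361] [-0.26339977  0.19387523 -2.18697777] [ 0.15952081 -0.02893302 -0.05242912] [ 17.04973279  16.12754335  98.86298563 -16.08001618  75.040019
  35.86468405]
[-0.001 -0.068  0.001] [ 0.0035 -0.0014 -0.0105] rows 0.5
[-0.    -0.052 -0.   ] [ 0.0024 -0.     -0.0065] rows 0.3
[ 0.    -0.052 -0.   ] [ 0.0021  0.     -0.0074] rows 0.3
[-0.    -0.052  0.   ] [ 0.0021  0.     -0.0074] rows 0.3
[-0.    -0.035 -0.   ] [ 0.0013 -0.     -0.0049] rows 0.2
```

Request:
move_arm(
  increments=[
    [[0,-0.035,0,0.002,0,-0.005,0],[0,-0.068,0,0.0035,-0.001,-0.01,0]],
  ],
)

```text
clock: 14.6
position: [0.516, 0.1518, 0.1197]
orientation: [-180.0, 22.0, 76.6]
force: [-0.5, -0.2, -2.2]
opening: 0.0186
gripper_force: 97.9
```

Request:
move_arm(
  increments=[
    [[0,-0.026,0,0.001,0,-0.003,0],[0,-0.052,0,0.0024,0,-0.0065,0],[0,-0.052,0,0.0024,0,-0.0065,0]],
  ],
)

```text
clock: 14.9
position: [0.5172, 0.1577, 0.1249]
orientation: [-180.0, 24.9, 76.7]
force: [-1.0, 0.2, -1.0]
opening: 0.0188
gripper_force: 98.0
```

```bash
cat > chk.py <<'E'
from pour import *
from meas import seg,cen
np.set_printoptions(suppress=True,precision=4)
s=bot.observe();print(s['position'],s['orientation'],s['force'],s['moment'])
im=get_image('scene')
c=seg(im,(430,205,535,300),lambda h,s,v:(h>8)&(h<24)&(s>90)&(v>90)); print('biscuit px',cen(c),cv2.contourArea(c),cv2.boundingRect(c),'onz.039',onz('scene',*cen(c),.034),'saucer px',proj('scene',[*C,.025]))
E
python3 chk.py; python3 -c "
from pour import *
plan([pose(.012,.032,28),pose(.012,.032,31)])"
```

```text
[0.5172 0.1577 0.1249] [-179.9969   24.923    76.6705] [-0.9507  0.1664 -0.9895] [ 0.2591 -0.0869  0.0301]
biscuit px [344.0301 165.3209] 1006.5 (322, 144, 54, 48) onz.039 [0.4243 0.3981 0.034 ] saucer px [338.333  193.7057]
[-0.001 -0.054 -0.   ] [ 0.0027 -0.0006 -0.0072] rows 0.4
[-0.    -0.052  0.   ] [ 0.0021  0.     -0.0074] rows 0.3
```

```bash
sed -i 's/(430,205,535,300)/(445,244,520,300)/' chk.py; python3 chk.py
python3 - <<'E'
from h import *
im=get_image('scene');hsv=cv2.cvtColor(im,cv2.COLOR_BGR2HSV)
for v in range(160,212,4): print(v,''.join('b' if 8<h<24 and s>90 else ('w' if s<60 and x>120 else ('.' if x>80 else '#')) for h,s,x in hsv[v,300:372]))
E
```

```text
[0.517  0.1575 0.1247] [-179.9818   24.9015   76.6716] [-0.0186  0.1723 -1.9412] [ 0.2079  0.0001 -0.0303]
biscuit px [332.5815 180.1878] 229.0 (322, 171, 35, 21) onz.039 [0.4768 0.292  0.034 ] saucer px [338.333  193.7057]
160 ########bb..###############.####bbbbbbbbbbbbbbbbbbbbbbbbbbb.wwwwwwwwwwww
164 ###############ww######bbb##bbbbbbbbbbbbbbbbbbbbbbbbbbbbbbbbbbbbbbbbwwww
168 bbbbbb#######ww#######bbbbbbbbbbbbbbbbbbbbbbbbbbbbbbbbbbbbbbbbbbbbbbbbbb
172 bbbbbbbbbbbww######b.wbbbbbbbbbbbbbbbbbbbbbbbbbbbbbbbbbwwwwwwwwwwwwwwbbb
176 bbbbbbbbbbbbbbbbbbb.wwbbbbbbbb.wwwwwwwwwwwwwwwwwwwwwwwwwwwwwwwwwwwwwwwww
180 bbbbbbbbbbbbbbbbbbbwww.bbbbbbbbwwwwwwwwwwwwwwwwwwwwwwwwwwwwwwwwwwwwwwwww
184 bbbbbbbbbbbbbbbbbwwwwwwwbbbbbbbbbbbbbbb.wwwwwwwwwwwwwwwwwww.............
188 bbbbbbbbbbbbbbbwwwwwwwwwwwwww.bbbbbbbbbbbbbb.wwwwwwwwwwwwwwwwwwwwwwwwwww
192 bbbbbbbbbbbbbb.wwwwwwwwwwwwwwwwwwwwww......wwwwwwwwwwwwwwwwwwwwwwwwwwwww
196 bbbbbbbbbbbbbbbw..wwwwwwwwwwwwwwwwwwwwwwwwwwwwwwwwwwwwwwwwwww.wwwwwwwwww
200 bbbbbbbbbbbbbbbb..........w.wwwwwwwwwwwwwwwwwwwwwwwwwwww.......wwwwwwwww
204 bbbbbbbbbbbbbbbbbb...........................................wwwwwwwwwww
208 bbbbbbbbbbbbbbbbbbbbbb.................................wwwwwwwwwwwwwwwww
```

Request:
move_arm(
  increments=[
    [[0,-0.026,0,0.001,0,-0.0035,0],[0,-0.052,0,0.0024,0,-0.007,0],[0,-0.052,0,0.0024,0,-0.007,0]],
  ],
)

```text
clock: 15.35
position: [0.5184, 0.1633, 0.1304]
orientation: [180.0, 27.9, 76.7]
force: [0.5, -0.2, -1.5]
opening: 0.0189
gripper_force: 98.0
```

Run:
```python
from pour import *
s=bot.observe();print(s['position'],s['orientation'],s['force'],s['moment'])
a=get_image('scene')[140:230,280:400];b=get_image('top')[150:240,140:260]
cv2.imwrite('pics/p5.png',cv2.resize(np.hstack([a,b]),(800,300),interpolation=cv2.INTER_CUBIC))
print(proj('scene',[*(C-.02*u),.055]),proj('scene',[*C,.035]))
plan([pose(.012,.032,31),pose(.012,.032,33)])
```

```text
[0.51836227 0.16325498 0.13037508] [179.98402682  27.94565055  76.69596967] [ 0.51877139 -0.20920016 -1.51070577] [ 0.27428575 -0.04143126 -0.01587473]
[333.55116781 186.78599574] [338.57306471 190.98093277]
[-0.    -0.054 -0.   ] [ 0.0021 -0.0004 -0.0074] rows 0.4
[-0.    -0.035 -0.   ] [ 0.0013 -0.     -0.0049] rows 0.2
```

View pics/p5.png

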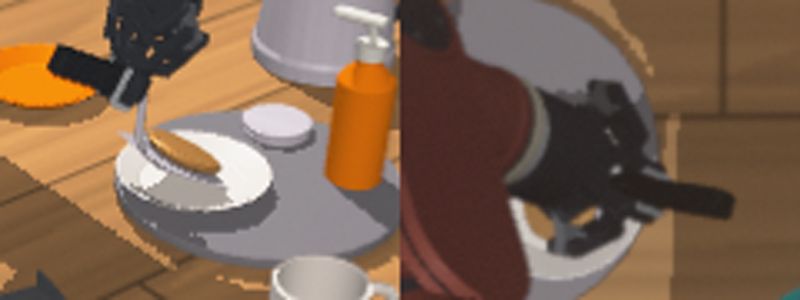

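The biscuit is still on the blade at 28° (centre about (336,186) in the scene view), with the tip inside the well. I'll tilt further until it slides.

Request:
move_arm(
  increments=[
    [[0,-0.026,0,0.001,0,-0.0035,0],[0,-0.052,0,0.002,0,-0.007,0],[0,-0.052,0,0.002,0,-0.007,0]],
  ],
)

```text
clock: 15.75
position: [0.5194, 0.1681, 0.1355]
orientation: [180.0, 30.9, 76.7]
force: [-0.1, 0.1, -1.7]
opening: 0.0188
gripper_force: 98.0
```

```bash
cat > chk.py <<'E'
from pour import *
s=bot.observe();print(np.round(s['position'],4),np.round(s['orientation'],2),np.round(s['force'],2),np.round(s['moment'],3))
im=get_image('scene');hsv=cv2.cvtColor(im,cv2.COLOR_BGR2HSV).astype(int)
h,g,v=hsv[...,0],hsv[...,1],hsv[...,2]; m=((h>6)&(h<24)&(g>85)&(v>60)).astype(np.uint8); m[:, :319]=0;m[:,366:]=0;m[:172]=0;m[204:]=0
n,l,st,ce=cv2.connectedComponentsWithStats(m); i=1+np.argmax(st[1:,4]); print('bis',ce[i],st[i])
for r in range(170,206,2): print(r,''.join('b' if m[r,c] else '.' for c in range(312,372)))
E
python3 chk.py; python3 -c "
from pour import *
plan([pose(.012,.032,33)])"
```

```text
[0.5194 0.1681 0.1355] [180.    30.94  76.7 ] [-0.08  0.14 -1.71] [ 0.318 -0.132 -0.02 ]
bis [336.74814815 185.61481481] [327 179  21  14 135]
170 ............................................................
172 .......bbb...bbbbbbbbbbbbbbbbbbbbbbbbbbbbbb.................
174 .......bbb...bbbbbbbbbbbb...................................
176 .......bbb..bbbbbb..........................................
178 .......bb...b...............................................
180 ...............bbbbbbb......................................
182 ................bbbbbbbbbb..................................
184 .................bbbbbbbbbbbb...............................
186 ....................bbbbbbbbbbbb............................
188 ......................bbbbbbbbbbbb..........................
190 ..........................bbbbbbbbbb........................
192 ...............................bbbb.........................
194 ............................................................
196 ............................................................
198 ............................................................
200 ............................................................
202 ............................................................
204 ............................................................
[-0.    -0.037  0.   ] [ 0.0012 -0.0004 -0.0052] rows 0.2
```

Request:
move_arm(
  increments=[
    [[0,-0.026,0,0.001,0,-0.0035,0],[0,-0.052,0,0.002,0,-0.007,0],[0,-0.052,0,0.002,0,-0.007,0],[0,-0.052,0,0.002,0,-0.007,0]],
  ],
)

```text
clock: 16.2
position: [0.5205, 0.1728, 0.1403]
orientation: [-180.0, 33.9, 76.7]
force: [-0.6, -0.6, -0.5]
opening: 0.0182
gripper_force: 97.9
```

```bash
python3 chk.py
```

```text
[0.5205 0.1728 0.1403] [-179.99   33.87   76.69] [-0.56 -0.64 -0.49] [ 0.368 -0.046  0.03 ]
bis [339.52713178 186.48062016] [330 180  20  14 129]
170 ............................................................
172 .......bbbb...bbbbbbbbbbbbbbbbbbbbbbbbbbbbb.................
174 .......bbbb..bbbbbbbbbbbb...................................
176 .......bbb...bbbbb..........................................
178 ........bb..................................................
180 .......b..........bbbbb.....................................
182 ..................bbbbbbbbb.................................
184 ...................bbbbbbbbbbb..............................
186 .....................bbbbbbbbbbbb...........................
188 ........................bbbbbbbbbbbb........................
190 ...........................bbbbbbbbbbb......................
192 ...............................bbbbbbb......................
194 ............................................................
196 ............................................................
198 ............................................................
200 ............................................................
202 ............................................................
204 ............................................................
```

Request:
move_arm(
  increments=[
    [[0,-0.01,0,0,0,-0.001,0],[0,-0.01,0,0,0,-0.001,0],[0,-0.01,0,0,0,-0.001,0],[0,-0.01,0,0,0,-0.001,0]],
  ],
)

```text
clock: 16.65
position: [0.5206, 0.1729, 0.1413]
orientation: [180.0, 34.4, 76.6]
force: [-0.7, 0.7, -2.8]
opening: 0.019
gripper_force: 97.9
```

```bash
python3 chk.py
```

```text
[0.5206 0.1729 0.1413] [180.    34.43  76.64] [-0.68  0.73 -2.78] [ 0.328 -0.066  0.038]
bis [339.45736434 186.40310078] [330 180  20  14 129]
170 ............................................................
172 .......bbbb...bbbbbbbbbbbbbbbbbbbbbbbbbbbbb.................
174 .......bbbb..bbbbbbbbbbbb...................................
176 .......bbb...bbbbb..........................................
178 ........bb..................................................
180 .......b..........bbbbb.....................................
182 ..................bbbbbbbbb.................................
184 ...................bbbbbbbbbbb..............................
186 .....................bbbbbbbbbbbb...........................
188 ........................bbbbbbbbbbbb........................
190 ...........................bbbbbbbbbbb......................
192 ...............................bbbbbbb......................
194 ............................................................
196 ............................................................
198 ............................................................
200 ............................................................
202 ............................................................
204 ............................................................
```

The biscuit's lead edge now rests on the well floor. I'll withdraw the blade horizontally so its rear comes down gently.

Request:
move_arm(
  increments=[
    [[0,0,0,-0.005,0,0.0034,0],[0,0,0,-0.01,0,0.0068,0],[0,0,0,-0.015,0,0.0102,0],[0,0,0,-0.02,0,0.0136,0]],
  ],
)

```text
clock: 17.1
position: [0.5148, 0.1487, 0.1414]
orientation: [-180.0, 34.4, 76.6]
force: [-0.2, -0.2, -0.6]
opening: 0.0187
gripper_force: 98.0
```

```bash
python3 chk.py
```

```text
[0.5148 0.1487 0.1414] [-179.99   34.44   76.64] [-0.18 -0.22 -0.63] [ 0.368 -0.096 -0.013]
bis [338.35828877 188.47058824] [327 183  23  12 187]
170 ............................................................
172 .......bbbbbbbbbbbbbbbbbbbbbbbbbbbbbbbbbbbb.................
174 .......bbbbbbbbbbbbbbbbbb...................................
176 .......bbbbbbbbbbb..........................................
178 .......bbbbbb...............................................
180 .......bb...................................................
182 ............................................................
184 ................bbbbbbbbbbbbb...............................
186 ................bbbbbbbbbbbbbbbbb...........................
188 .................bbbbbbbbbbbbbbbbbbb........................
190 ...................bbbbbbbbbbbbbbbbbbb......................
192 ......................bbbbbbbbbbbbbbbb......................
194 ............................bbbbbbbbb.......................
196 ............................................................
198 ............................................................
200 ............................................................
202 ............................................................
204 ............................................................
```

Request:
move_arm(
  increments=[
    [[0,0,0,-0.005,0,0.0034,0],[0,0,0,-0.01,0,0.0068,0],[0,0,0,-0.015,0,0.0102,0],[0,0,0,-0.02,0,0.0136,0],[0,0,0,-0.025,0,0.016,0]],
  ],
)

```text
clock: 17.65
position: [0.508, 0.1201, 0.1423]
orientation: [-180.0, 34.4, 76.7]
force: [-0.4, -0.5, -1.4]
opening: 0.0187
gripper_force: 97.9
```

```bash
python3 chk.py
```

```text
[0.508  0.1201 0.1423] [-179.99   34.44   76.65] [-0.41 -0.47 -1.41] [ 0.34  -0.021  0.021]
bis [337.21774194 190.73790323] [326 185  24  13 248]
170 ............................................................
172 .......bbbbbbbbbbbbbbbbbbbbbbbbbbbbbbbbbbbb.................
174 .......bbbbbbbbbbbbbbbbbb...................................
176 .......bbbbbbbbbbb..........................................
178 .......bbbbbb...............................................
180 .......bb...................................................
182 ............................................................
184 ............................................................
186 ................bbbbbbbbbbbbbbbbb...........................
188 ..............bbbbbbbbbbbbbbbbbbbbbb........................
190 ..............bbbbbbbbbbbbbbbbbbbbbbb.......................
192 ..............bbbbbbbbbbbbbbbbbbbbbbbb......................
194 ................bbbbbbbbbbbbbbbbbbbbb.......................
196 ....................bbbbbbbbbbbbbb..........................
198 ............................................................
200 ............................................................
202 ............................................................
204 ............................................................
```

Request:
move_arm(
  increments=[
    [[0,0,0,-0.005,0,0,0],[0,0,0,-0.012,0,0,0],[0,0,0,-0.022,0,0,0],[0,0,0,-0.04,0,0,0],[0,0,0,-0.06,0,0,0]],
  ],
)

```text
clock: 18.2
position: [0.4965, 0.0718, 0.1768]
orientation: [-180.0, 34.4, 76.7]
force: [-0.8, -0.8, -1.7]
opening: 0.0184
gripper_force: 97.9
```

Request:
move_arm(
  increments=[
    [[0,0.05,0,-0.02,0,-0.01,0],[0,0.1,0,-0.05,0,-0.02,0],[0,0.1,0,-0.08,0,-0.02,0],[0,0.1,0,-0.1,0,-0.02,0],[0,0.1,0,-0.1,0,-0.02,0]],
  ],
)

```text
clock: 18.7
position: [0.4807, 0.0014, 0.2522]
orientation: [179.7, 28.7, 76.4]
force: [0.5, 0.8, -1.0]
opening: 0.0191
gripper_force: 98.0
```

Run:
```python
from chk import *
m2=m.copy(); c=cv2.findContours((l==i).astype(np.uint8),cv2.RETR_EXTERNAL,cv2.CHAIN_APPROX_NONE)[0][0][:,0]
P=np.array([onz('scene',*p,.036)[:2] for p in c],np.float32);print('bis',cv2.fitEllipse(P))
s2=((g<60)&(v>95)).astype(np.uint8)
print('joints',np.round(s['joint_positions'],1))
# free table for the spatula: sample table colour around sheet-front area in top view
T=get_image('top')
```

```text
[0.4807 0.0014 0.2522] [179.7   28.66  76.37] [ 0.54  0.85 -1.03] [ 0.24  -0.057 -0.029]
bis [337.21774194 190.73790323] [326 185  24  13 248]
170 ............................................................
172 .......bbbbbbbbbbbbbbbbbbbbbbbbbbbbbbbbbbbb.................
174 .......bbbbbbbbbbbbbbbbbb...................................
176 .......bbbbbbbbbbb..........................................
178 .......bbbbbb...............................................
180 .......bb...................................................
182 ............................................................
184 ............................................................
186 ................bbbbbbbbbbbbbbbbb...........................
188 ..............bbbbbbbbbbbbbbbbbbbbbb........................
190 ..............bbbbbbbbbbbbbbbbbbbbbbb.......................
192 ..............bbbbbbbbbbbbbbbbbbbbbbbb......................
194 ................bbbbbbbbbbbbbbbbbbbbb.......................
196 ....................bbbbbbbbbbbbbb..........................
198 ............................................................
200 ............................................................
202 ............................................................
204 ............................................................
bis ((0.536879301071167, 0.25393015146255493), (0.07343805581331253, 0.07574708759784698), 49.26890182495117)
joints [  8.6   1.9 101.4 -26.5  88.2  25.7]
```

The biscuit fits as a 73–76 mm circle at (0.537, 0.254), about 4 mm from the saucer centre and flat. Next I'll lay the spatula back in its original free spot.

Request:
move_arm(
  increments=[
    [[0,0.13,0,0,0,0,0],[0,0.26,0,0,0,0,0],[0,0.38,0,0,0,0,0],[0,0.5,0,0,0,0,0],[0,0.5,0,0,0,0,0]],
  ],
)

```text
clock: 19.3
position: [0.48, 0.0018, 0.2489]
orientation: [-180.0, -0.0, 76.5]
force: [1.0, -0.4, -1.4]
opening: 0.0188
gripper_force: 98.1
```

Run:
```python
from h import *
np.set_printoptions(suppress=True)
s=bot.observe();print(s['position'],s['orientation'])
plan([((.483,-.11,.20),40,0),((.485,-.22,.16),6,0),((.487,-.336,.10),-27.5,0),((.487,-.336,.042),-27.5,0)])
```

```text
[0.47995057 0.001758   0.24889773] [-179.96727674   -0.0300312    76.45297476]
[-0.001 -0.     0.636] [-0.108   0.0292  0.0488] rows 4.2
[ 0.    -0.     0.593] [-0.0692  0.0856  0.04  ] rows 4.0
[-0.    -0.     0.585] [-0.0101  0.1156  0.06  ] rows 3.9
[0. 0. 0.] [-0.    -0.     0.058] rows 1.2
```

Request:
move_arm(
  increments=[
    [[0,0,0.636,-0.108,0.029,0.049,0],[0,0,0.636,-0.108,0.029,0.049,0],[0,0,0.636,-0.108,0.029,0.049,0],[0,0,0.636,-0.108,0.029,0.049,0],[0,0,0.636,-0.108,0.029,0.049,0]],
  ],
)

```text
clock: 19.8
position: [0.4829, -0.1083, 0.1985]
orientation: [-179.9, 0.3, 39.9]
force: [0.2, 0.5, -1.6]
opening: 0.0187
gripper_force: 98.0
```

Request:
move_arm(
  increments=[
    [[0,0,0.593,-0.069,0.086,0.04,0],[0,0,0.593,-0.069,0.086,0.04,0],[0,0,0.593,-0.069,0.086,0.04,0],[0,0,0.593,-0.069,0.086,0.04,0],[0,0,0.593,-0.069,0.086,0.04,0]],
  ],
)

```text
clock: 20.3
position: [0.486, -0.2181, 0.1588]
orientation: [-180.0, 0.3, 6.2]
force: [0.7, 0.7, -2.2]
opening: 0.0183
gripper_force: 98.4
```

Request:
move_arm(
  increments=[
    [[0,0,0.585,-0.01,0.116,0.06,0],[0,0,0.585,-0.01,0.116,0.06,0],[0,0,0.585,-0.01,0.116,0.06,0],[0,0,0.585,-0.01,0.116,0.06,0],[0,0,0.585,-0.01,0.116,0.06,0]],
  ],
)

```text
clock: 20.8
position: [0.4889, -0.3344, 0.0991]
orientation: [179.9, 0.2, -27.1]
force: [-0.1, 0.9, -1.1]
opening: 0.0184
gripper_force: 98.7
```

Run:
```python
from h import *
np.set_printoptions(suppress=True)
s=bot.observe();print(s['position'],s['orientation'])
plan([((.487,-.336,.038),-27.5,0)])
```

```text
[ 0.48887611 -0.33440374  0.09912216] [179.93907384   0.16499012 -27.12213782]
[0.001 0.003 0.007] [-0.0008  0.0022  0.0611] rows 1.2
```

Request:
move_arm(
  increments=[
    [[0,0,0,0,0,0.02,0],[0,0,0,0,0,0.04,0],[0,0,0,0,0,0.055,0],[0,0,0,0,0,0.06,0],[0,0,0,0,0,0.06,0]],
  ],
)

```text
clock: 21.3
position: [0.4889, -0.3343, 0.0399]
orientation: [180.0, 0.1, -27.1]
force: [0.1, -0.4, -0.6]
opening: 0.0186
gripper_force: 98.7
```

Request:
move_arm(
  increments=[
    [[0,0,0,0,0,0.001,0],[0,0,0,0,0,0.002,0],[0,0,0,0,0,0.002,0]],
  ],
)

```text
clock: 21.6
position: [0.4894, -0.3358, 0.0394]
orientation: [179.9, -0.1, -27.3]
force: [0.5, -0.0, -0.9]
opening: 0.0186
gripper_force: 98.7
```

Request:
move_arm(
  increments=[
    [[0,0,0,0,0,0.001,0],[0,0,0,0,0,0.001,0],[0,0,0,0,0,0.001,0]],
  ],
)

```text
clock: 21.9
position: [0.489, -0.3355, 0.0378]
orientation: [179.9, -0.0, -27.3]
force: [-0.2, 0.0, -1.3]
opening: 0.0186
gripper_force: 98.7
```

Request:
move_arm(
  increments=[
    [[0,0,0,0,0,0.001,0],[0,0,0,0,0,0.0015,0],[0,0,0,0,0,0.0015,0]],
  ],
)

```text
clock: 22.2
position: [0.4889, -0.3353, 0.036]
orientation: [180.0, 0.0, -27.3]
force: [0.3, 0.8, -1.5]
opening: 0.0189
gripper_force: 98.7
```

Request:
move_arm(
  increments=[
    [[0,0,0,0,0,0.001,0],[0,0,0,0,0,0.001,0],[0,0,0,0,0,0.001,0]],
  ],
)

```text
clock: 22.5
position: [0.4892, -0.3355, 0.0356]
orientation: [179.9, -0.0, -27.3]
force: [-1.3, 1.2, 3.3]
opening: 0.0186
gripper_force: 99.3
```

Contact with the table, at the same height as at the start. I'll release and go straight up.

Request:
move_arm(
  increments=[
    [[0,0,0,0,0,0,0.3],[0,0,0,0,0,0,0.6],[0,0,0,0,0,0,1],[0,0,0,0,0,0,1],[0,0,0,0,0,0,1]],
  ],
)

```text
clock: 23.0
position: [0.489, -0.3354, 0.0351]
orientation: [179.9, -0.0, -27.3]
force: [0.3, -0.7, 0.4]
opening: 0.0818
gripper_force: 0.0
```

Request:
move_arm(
  increments=[
    [[0,0,0,0,0,0,1],[0,0,0,0,0,0,1],[0,0,0,0,0,0,1],[0,0,0,0,0,0,1],[0,0,0,0,0,0,1]],
  ],
)

```text
clock: 23.5
position: [0.489, -0.3354, 0.0352]
orientation: [179.9, -0.0, -27.3]
force: [1.2, -0.2, -0.8]
opening: 0.0856
gripper_force: 0.0
```

Request:
move_arm(
  increments=[
    [[0,0,0,0,0,-0.01,1],[0,0,0,0,0,-0.04,1],[0,0,0,0,0,-0.09,1],[0,0,0,0,0,-0.14,1],[0,0,0,0,0,-0.18,1]],
  ],
)

```text
clock: 24.0
position: [0.4896, -0.3356, 0.2194]
orientation: [179.9, -0.2, -27.3]
force: [0.4, -1.0, 0.1]
opening: 0.0855
gripper_force: 0.0
```

Request:
move_arm(
  increments=[
    [[0,0,0,-0.05,0,0,1],[0,0,0,-0.1,0,0,1],[0,0,0,-0.12,0,0,1],[0,0,0,-0.12,0,0,1],[0,0,0,-0.12,0,0,1]],
  ],
)

```text
clock: 24.5
position: [0.3829, -0.2807, 0.2163]
orientation: [179.9, -0.2, -27.3]
force: [0.3, -0.6, -0.7]
opening: 0.0853
gripper_force: 0.0
```

Run:
```python
from chk import *
from meas import seg,cen
c=cv2.findContours((l==i).astype(np.uint8),cv2.RETR_EXTERNAL,cv2.CHAIN_APPROX_NONE)[0][0][:,0]
print('bis',cv2.fitEllipse(np.array([onz('scene',*p,.036)[:2] for p in c],np.float32)))
T=get_image('top')
for nm,im,b in(('top',T,(560,245,625,310)),('scene',im,(185,385,250,440))):
    c=seg(im,b,lambda h,s,v:(s<60)&(v>120));print('blade',nm,cen(c),cv2.contourArea(c))
V=cv2.cvtColor(T,cv2.COLOR_BGR2HSV)[...,2];print('saucer row',V[206,155:222],'col',V[174:240,188])
```

```text
[ 0.3829 -0.2807  0.2163] [ 1.799e+02 -1.600e-01 -2.731e+01] [ 0.25 -0.56 -0.69] [-0.038 -0.074 -0.033]
bis [337.21774194 190.73790323] [326 185  24  13 248]
170 ............................................................
172 .......bbbbbbbbbbbbbbbbbbbbbbbbbbbbbbbbbbbb.................
174 .......bbbbbbbbbbbbbbbbbb...................................
176 .......bbbbbbbbbbb..........................................
178 .......bbbbbb...............................................
180 .......bb...................................................
182 ............................................................
184 ............................................................
186 ................bbbbbbbbbbbbbbbbb...........................
188 ..............bbbbbbbbbbbbbbbbbbbbbb........................
190 ..............bbbbbbbbbbbbbbbbbbbbbbb.......................
192 ..............bbbbbbbbbbbbbbbbbbbbbbbb......................
194 ................bbbbbbbbbbbbbbbbbbbbb.......................
196 ....................bbbbbbbbbbbbbb..........................
198 ............................
[... 284 characters left out ...]
05581331253, 0.07574708759784698), 49.26890182495117)
blade top [416.03311258 194.35629139] 755.0
blade scene [157.75535939 291.24968474] 793.0
saucer row [123 124 124 123 128 160 194 192 193 192 192 193 192 192 192 197 199 186
 152 161 164 164 164 164 165 165 165 166 166 166 166 165 165 166 167 167
 167 167 167 167 167 166 166 162 148 151 164 198 202 202 201 196 185 185
 185 186 186 187 183 150 101 105 146 152 152 152 151] col [123 124 117  95  90 101 149 201 207 207 206 205 205 205 204 203 200 201
 192 154 140 135 164 162 162 163 163 164 165 166 165 166 166 167 167 168
 168 169 169 170 170 171 171 172 174 176 175 169 179 200 200 189 171 170
 169 170 170 171 170 172 134 126 127 127 126 126]
```

```bash
python3 -c "
from cell import order
print(order.hand_in())"
```

```text
the job is handed in; nothing more can be done
None
```

I handed the job in: the biscuit lies flat in the white saucer about 4 mm off centre, the saucer has not moved, and the spatula is flat on the table where it started (24.5 s on the clock; the hand-in gave no verdict).

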